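# Pin the ring-shear container to its turntable

### The arm

A 6-joint arm with a two-finger parallel gripper is mounted at the origin on the work surface. World frame = base frame: x ahead of the robot, y to its left, z up, the work surface at z = 0. Lengths are in mm, angles in rad, forces in N, time in s.
With the tool pointing down it reaches from about 350 to 850 mm from the base axis. Payload 8.1 kg.
Tool frame: the origin (TCP) lies on the centre line of the jaws, within the pads' length; the fingertips stand 25 mm ahead of it and the grasp point (between the pads) lies 6 mm ahead of it; z points along the fingers, y is the direction in which the jaws open and shut (so a half turn about z gives the same grasp; the last joint's range is limited). The gripper opens to 93 mm and grips with 3 to 60 N. Pads are 15 mm wide; open, the fingers measure 128 mm over their backs; the gripper's body (75 mm by 188 mm) begins 65 mm behind the grasp point.
Start: joints at [1.234, 0.13, 1.488, -0, 1.523, -0.085], TCP at [149.466, 581.09, 243.635] pointing down, gripper open.
Joint ranges: [-2.96, 2.96], [-0.89, 2.26], [0.02, 2.5], [-1.34, 4.48], [0, 2.73], [-2.66, 2.66]. Speed limits (rad/s): [2.39, 2.39, 2.79, 3.14, 3.14, 3.14].

### API

Orientations are given as a unit quaternion [w, x, y, z].
In Python, from plant import arm, cams gives the robot as it stands.
- The arm moves only by the tool apply_moves, never from a script. Its argument "targets" is one flat list of numbers, 7 for each row, row after row: the shift along the tool's x, y, z in mm, then the turn, a rotation vector about the tool's x, y, z in rad, then the closure, from 0 (fully open) to 1 (shut). In form: [dx, dy, dz, rx, ry, rz, jaw, dx, dy, dz, rx, ry, rz, jaw, ...]. A call has exactly 5 rows; each row is the pose to reach, as a shift and turn from the pose measured when the call began, along the tool's axes at that moment; what a row does not reach only later rows make up. A row lasts 1/10 s, in which the tool goes at most 50 mm and 8.59 degrees, less where a joint would pass 70% of its speed; a pose out of reach is approached as far as the arm can. A call with a gripper value outside its range is refused whole. The fingers move at their own pace and stop on an object; the grip force is fixed at half the most. Time passes only in rows, so rows that repeat a pose let the fingers close, or fill a call up. It gives the time, the measured TCP pose, the force and the opening at its end, in the units of the state.
- arm.observe(): the state, without advancing time (a new reading comes with each control period).
- cams.get_image(name): name is "scene" or "top"; returns the picture (384x512x3 uint8, red, green, blue); there is no depth.
- cams.get_calibration(name): a dict with "K" (3x3 intrinsics, pixels), "world_from_camera" (4x4, takes a point from camera to world coordinates). Camera axes: x right, y down, z forward; pixel columns grow to the right and rows downward; lengths in mm; the calibration is good to about 2 mm. A picture is of the moment at which its call begins. get_calibration takes no time and is no camera call.
- arm.sign_off(): hands the job in, once; it reports no verdict.
The state is a dict: "time": time; "qpos": joint angles; "dq": joint speeds; "joint_efforts": joint torques, N m; "ee_pos": TCP position; "eef_rot": TCP orientation; "wrist_force": force on the tool from outside, world axes, zero at the start; "torque": the same for the moment, N m; "width": finger opening in mm.
Only numpy, scipy, OpenCV 4.12 (cv2) and the standard library are available. Lean on these libraries where they do the work, as an engineer would, in place of code of your own. Each camera call takes 0.05 s, during which the arm holds its last target. There are 200 camera calls.

### The job

Take the drive pin (the one with the thick knurled knob) from the rack and put it into the hole in the brass specimen container of the ring shear machine. The matching hole is hidden in the turntable underneath, so turn the container with the pin, leaning on it only lightly, until you feel it drop; then push the pin fully home, let go and leave it there. Do not force the pin, and leave the slim pin and the other things on the bench where they are.

Things in the scene. Friction and masses are not known exactly. Their poses are not given: they have to be found in the camera images.
- machine: Ring shear machine, fixed: grey bed 360 x 300 mm (x, y), 92 mm high. Origin: centre of underside, on the turntable's axis. Two dial gauges stand at (135,-115) and (-135,115) mm, 215 mm high; a hand wheel sticks out at +y, a folded yoke at +x. The steel turntable, 168 mm across, is locked by its worm drive at an unknown angle. A pin pressing on the machine with over 40 N in all damages it.
- axis_top (a point): On the vertical axis of turntable and container, in the plane of the container's top face, 142 mm above the bench. A knurled nut 32 mm across, 10 mm high, and the spindle's end, 16 mm across, 22 mm high, stand here. The container is a flat brass disc 160 mm across, 18 mm thick, lying on the turntable; it spins about this axis either way without limit, with drag.
- pin_hole (a point): Mouth centre of the container's only hole (13.2 mm, steel-lined, upright, right through), in its top face, 64 mm from the axis. About 4 N sideways here turns the container. Hidden beneath, the turntable has three like holes 20 mm deep, also 64 mm from the axis, 120 degrees apart, at an unknown angle, at the start none within 25 degrees of this hole: one is met within 95 degrees either way.
- drive_pin: Loose steel drive pin, 0.12 kg, oiled, upright in the rack. Origin: on its axis at the shoulder, z up to the knob. Shank below it 12 mm across, 34 mm long, the last 3 mm tapered to 8 mm across; neck 18 mm across up to 13 mm; knurled round knob 26 mm across from 13 to 40 mm up. Riding on the turntable, the shoulder is 16 mm above the container's top face; fully home, it rests on that face.
- pin_rack: Fixed hardwood block 56 x 130 x 45 mm (x, y, z) on the bench. Origin: centre of underside. Two holes at y = -35 and +35 mm, 13.5 mm across, 40 mm deep: one holds the drive pin, the other the slim pin, either way round, shoulders on the block's top.
- slim_pin: Another steel pin, not for this job, in the rack: head 12 mm across, 40 mm high, over a 17 mm rim 6 mm thick; shank 8 mm across, 34 mm long. Origin: at its shoulder, on the rack's top.
- top_platen: Brass loading platen 100 mm across with an aluminium bar 190 mm long (its y) across it, 42 mm high in all, 1.1 kg, loose on the bench. Origin: centre of underside.
- weights: Two slotted steel weights stacked, 80 mm across, 40 mm high, 1.5 kg, loose on the bench. Origin: centre of underside.
- cutting_ring: Brass specimen cutting ring 80 mm across, 20 mm high, loose on the bench. Origin: centre of underside.

How it is judged:
By the outcome, as a careful person would: the job done as asked, in the order asked, and still so for the second after the job is handed in, with the robot touching nothing.
It also fails if it takes over 64 s, if anything falls off the work surface, if the arm or the gripper's body presses on something with over 40 N, if the wrist force passes 120 N, or if a joint passes its speed limit or range.

## Working session

There is one attempt and no reset: what is moved stays moved. The work goes in short steps, Python scripts to look and compute and a tool call to move; the robot and the scene stay as the last step left them, time stands still between calls to the robot, and variables do not carry over. Pictures are saved under pics/ and viewed, about 8 in all and at most 12, crops included, and the job is handed in when it is done.

Besides the shell and the picture viewer there is one more tool, called after ">>>" by a JSON object that holds its "fn" and its "kwargs", one argument or row to a line. apply_moves: Moves the arm, as the interface text tells. Its arguments: {"type":"object","properties":{"targets":{"type":"array"}},"required":["targets"]}

```bash
mkdir -p pics; ls; python3 - <<'E'
from plant import arm,cams
import cv2,numpy as np
print(arm.observe())
for n in("scene","top"):
    im=cams.get_image(n); cv2.imwrite(f"pics/{n}0.png",im[:,:,::-1])
    c=cams.get_calibration(n); print(n,np.round(c["K"],1).tolist(),np.round(c["world_from_camera"],3).tolist())
E
```

```text
pics
{'time': 0.0, 'qpos': array([ 1.23360983e+00,  1.31170246e-01,  1.48924199e+00, -2.02625617e-05,
        1.52297822e+00, -8.53976162e-02]), 'dq': array([ 2.93881006e-04, -7.99640494e-04,  2.92293709e-05, -9.54822402e-04,
       -3.77869042e-04,  1.27148215e-03]), 'joint_efforts': array([-1.63595661e-03, -5.59836209e+01, -4.91761672e+01,  7.64914951e-02,
        3.53678316e-02, -1.58482717e-04]), 'ee_pos': array([149.29873508, 580.60796622, 242.60244543]), 'eef_rot': array([-1.78626402e-04,  1.25561606e-01,  9.92085417e-01, -8.81032578e-04]), 'wrist_force': array([ 0.36841395, -0.95082719,  0.0400687 ]), 'torque': array([-0.0274181 , -0.00010797,  0.03610516]), 'width': 93.09386891221385}
scene [[389.1, 0.0, 251.9], [0.0, 389.1, 190.6], [0.0, 0.0, 1.0]] [[0.504, 0.573, -0.646, 1346.859], [0.863, -0.331, 0.38, -426.937], [0.004, -0.749, -0.662, 918.84], [0.0, 0.0, 0.0, 1.0]]
top [[384.2, 0.0, 259.1], [0.0, 384.2, 189.8], [0.0, 0.0, 1.0]] [[-0.122, -0.96, 0.253, 289.422], [-0.993, 0.12, -0.024, 46.644], [-0.007, -0.254, -0.967, 1119.756], [0.0, 0.0, 0.0, 1.0]]
```

View pics/top0.png

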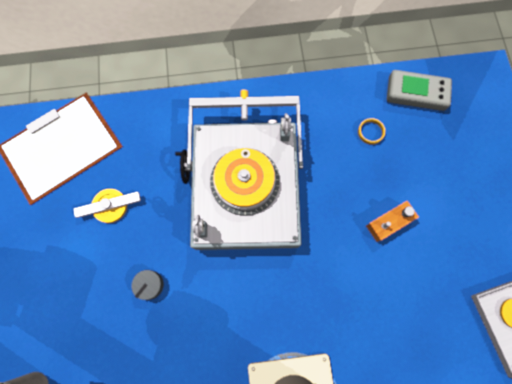

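View pics/scene0.png

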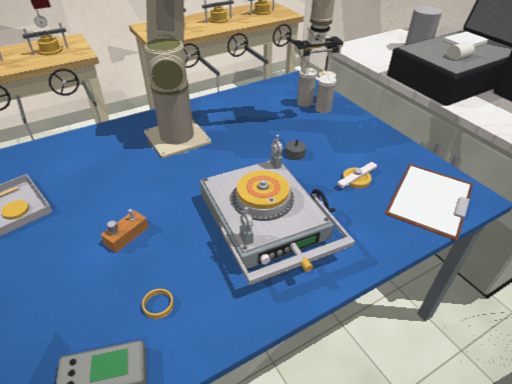

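The top view shows the container centred near (244,178), a dark hole near (245,154), and the rack near (393,222) with the thick knob near (408,211). I'll zoom in on these.

```bash
python3 - <<'E'
import cv2,numpy as np
t=cv2.imread("pics/top0.png");s=cv2.imread("pics/scene0.png")
f=lambda im,x,y,w,h,k:cv2.resize(im[y:y+h,x:x+w],None,fx=k,fy=k,interpolation=cv2.INTER_CUBIC)
a=np.hstack([f(t,205,140,80,60,5),f(t,360,190,66,50,6)]) if 0 else None
A=f(t,205,140,80,60,5);B=f(t,360,190,80,60,5);C=f(s,225,160,80,60,5);D=f(s,90,200,80,60,5)
cv2.imwrite("pics/c1.png",np.vstack([np.hstack([A,B]),np.hstack([C,D])]))
E
```

```text
(no output)
```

View pics/c1.png

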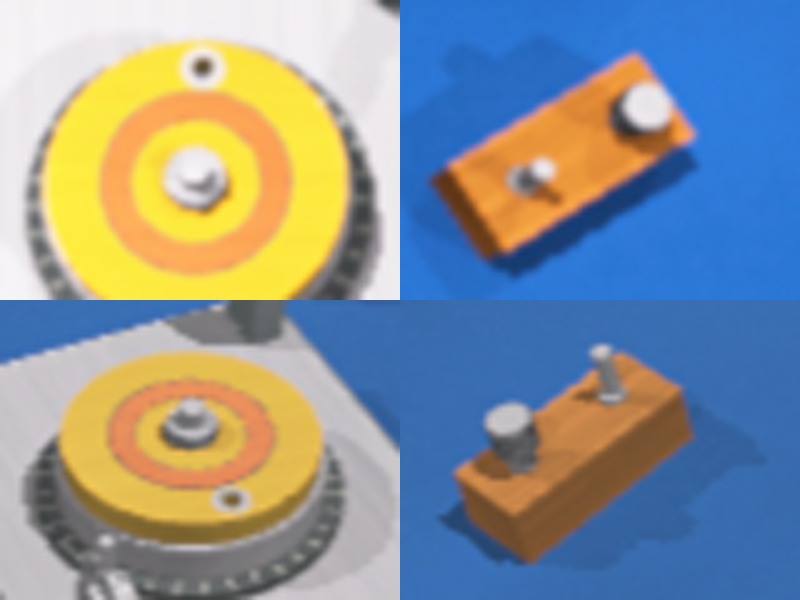

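Zoomed in, the hole is at top (245.5,153.3) and scene (271.3,199.5). The knob's top is at top (409,211) and scene (112,223.5). The slim head is at top (388.6,223.5).

```bash
cat >h.py <<'E'
import cv2,numpy as np
from plant import arm,cams
def ray(n,uv):
    c=cams.get_calibration(n);K=np.array(c["K"]);T=np.array(c["world_from_camera"])
    uv=np.atleast_2d(np.asarray(uv,float))
    d=np.c_[uv,np.ones(len(uv))]@np.linalg.inv(K).T@T[:3,:3].T
    return T[:3,3],d
def onplane(n,uv,z):
    o,d=ray(n,uv);return o+d*((z-o[2])/d[:,2])[:,None]
def tri(a,b):
    o1,d1=ray("top",a);o2,d2=ray("scene",b);d1=d1[0];d2=d2[0]
    t=np.linalg.lstsq(np.c_[d1,-d2],o2-o1,rcond=None)[0]
    p,q=o1+t[0]*d1,o2+t[1]*d2;return (p+q)/2,np.linalg.norm(p-q)
def circ(P):
    A=np.c_[2*P[:,:2],np.ones(len(P))];s=np.linalg.lstsq(A,(P[:,:2]**2).sum(1),rcond=None)[0]
    return s[:2],np.sqrt(s[2]+s[0]**2+s[1]**2)
E
python3 - <<'E'
from h import *
np.set_printoptions(precision=1,suppress=True)
print("hole",onplane("top",[245.3,153.2],142),onplane("scene",[271.2,199.4],142),tri([245.3,153.2],[271.2,199.4]))
print("knob",onplane("top",[408.8,211],85),onplane("scene",[111.8,223.4],85),tri([408.8,211],[111.8,223.4]))
print("slim",onplane("top",[388.4,223.4],85),onplane("scene",[129.8,210.2],85))
for n,x,y,w,h in(("top",205,140,80,75),("scene",225,160,80,60)):
    im=cv2.imread(f"pics/{n}0.png");hsv=cv2.cvtColor(im,cv2.COLOR_BGR2HSV)
    # orange ring
    m=cv2.inRange(hsv,(4,90,120),(17,255,255));M=np.zeros_like(m);M[y:y+h,x:x+w]=m[y:y+h,x:x+w]
    cs,_=cv2.findContours(M,cv2.RETR_EXTERNAL,cv2.CHAIN_APPROX_NONE);c=max(cs,key=cv2.contourArea)[:,0]
    c=cv2.convexHull(c.astype(np.float32))[:,0]
    print(n,"axis",circ(onplane(n,c,142)),len(c))
    m=cv2.inRange(hsv,(4,90,100),(35,255,255));M[:]=0;M[y:y+h,x:x+w]=m[y:y+h,x:x+w]
    cs,_=cv2.findContours(M,cv2.RETR_EXTERNAL,cv2.CHAIN_APPROX_NONE);c=max(cs,key=cv2.contourArea)[:,0]
    print(n,"axis outer",circ(onplane(n,c,142)),len(c))
E
```

```text
hole [[650.9  46.6 142. ]] [[651.4  48.5 142. ]] (array([651.3,  47.4, 142.2]), np.float64(1.9166664407754463))
knob [[ 449.6 -378.7   85. ]] [[ 453.  -379.5   85. ]] (array([ 450.1, -379.5,   82.4]), np.float64(0.4580343280913316))
slim [[ 422.8 -316.3   85. ]] [[ 425.  -316.9   85. ]]
top axis (array([588.3,  58.1]), np.float64(49.791297333359395)) 26
top axis outer (array([586.8,  57.5]), np.float64(80.18781988765033)) 170
scene axis (array([587.7,  58.1]), np.float64(50.94585554133234)) 21
scene axis outer (array([595.5,  53. ]), np.float64(83.4832436326309)) 130
```

```bash
cat >>h.py <<'E'
from scipy.spatial.transform import Rotation as R
def down(deg): # tool pointing down, tool y at angle deg in world
    a=np.radians(deg);y=np.array([np.cos(a),np.sin(a),0]);z=np.array([0,0,-1.]);return R.from_matrix(np.c_[np.cross(y,z),y,z])
def legs(wps,start=None):
    if start is None:
        s=arm.observe();p=s["ee_pos"];r=R.from_quat(np.roll(s["eef_rot"],-1))
    else: p,r=np.array(start[:3],float),down(start[3])
    for w in wps:
        r2=down(w[3]);d=r.inv().apply(np.array(w[:3])-p);v=(r.inv()*r2).as_rotvec()
        print("to",w,"shift",np.round(d,1),"rot",np.round(v,3),"|d|",round(float(np.linalg.norm(d))));p,r=np.array(w[:3],float),r2
def st():
    s=arm.observe();y=R.from_quat(np.roll(s["eef_rot"],-1)).as_matrix()[:,1]
    print("t",round(s["time"],2),"p",s["ee_pos"].round(1),"yaw",round(float(np.degrees(np.arctan2(y[1],y[0]))),2),"F",s["wrist_force"].round(1),"w",round(s["width"],1))
E
python3 - <<'E'
from h import *
st()
P=lambda a,z,y,r=595:(round(r*np.cos(np.radians(a)),1),round(r*np.sin(np.radians(a)),1),z,y)
legs([P(52,270,65),P(28.5,300,55),P(5,300,44),P(-17,280,34),(451,-379,200,23.3)])
E
```

```text
t 0.1 p [149.3 580.6 242.7] yaw 75.57 F [ 0.5 -0.9  0.4] w 92.8
to (np.float64(366.3), np.float64(468.9), 270, 65) shift [-238.   -54.2  -27.2] rot [-0.002  0.     0.184] |d| 246
to (np.float64(522.9), np.float64(283.9), 300, 55) shift [-220.1 -101.5  -30. ] rot [0.    0.    0.175] |d| 244
to (np.float64(592.7), np.float64(51.9), 300, 44) shift [-190.2 -150.     0. ] rot [0.    0.    0.192] |d| 242
to (np.float64(569.0), np.float64(-174.0), 280, 34) shift [-146. -174.   20.] rot [0.    0.    0.175] |d| 228
to (451, -379, 200, 23.3) shift [-104.  -212.5   80. ] rot [0.    0.    0.187] |d| 250
```

>>> {"fn": "apply_moves", "kwargs": {
  "targets": [-48,-11,-6,0,0,0.037,0,-96,-22,-11,0,0,0.074,0,-143,-33,-16,0,0,0.11,0,-190,-43,-22,0,0,0.147,0,-238,-54,-27,0,0,0.184,0]
}}

```text
time: 0.6
ee_pos: [367.6, 467.9, 269.7]
eef_rot: [-0.0, 0.217, 0.976, -0.001]
wrist_force: [-0.4, 0.5, 0.1]
width: 93.1
```

>>> {"fn": "apply_moves", "kwargs": {
  "targets": [-44,-20,-6,0,0,0.035,0,-88,-40,-12,0,0,0.07,0,-132,-61,-18,0,0,0.105,0,-176,-81,-24,0,0,0.14,0,-220,-101,-30,0,0,0.175,0]
}}

```text
time: 1.1
ee_pos: [525.1, 281.6, 299.6]
eef_rot: [-0.0, 0.302, 0.953, -0.001]
wrist_force: [1.2, 0.9, 0.6]
width: 92.9
```

>>> {"fn": "apply_moves", "kwargs": {
  "targets": [-38,-30,0,0,0,0.038,0,-76,-60,0,0,0,0.076,0,-114,-90,0,0,0,0.115,0,-152,-120,0,0,0,0.153,0,-190,-150,0,0,0,0.192,0]
}}

```text
time: 1.6
ee_pos: [594.1, 47.6, 299.6]
eef_rot: [-0.001, 0.393, 0.92, -0.001]
wrist_force: [0.0, 1.3, 0.4]
width: 93.1
```

```bash
python3 - <<'E'
from h import *
st(); legs([(560,-180,280,34),(451,-379,200,23.3)])
E
```

```text
t 1.6 p [594.1  47.6 299.6] yaw 43.77 F [0.  1.3 0.4] w 93.1
to (560, -180, 280, 34) shift [-140.8 -182.    20.1] rot [-0.003  0.     0.171] |d| 231
to (451, -379, 200, 23.3) shift [-104.  -201.6   80. ] rot [0.    0.    0.187] |d| 241
```

Tracking is good.

>>> {"fn": "apply_moves", "kwargs": {
  "targets": [-28,-36,4,0,0,0.034,0,-56,-73,8,0,0,0.068,0,-84,-109,12,0,0,0.103,0,-113,-146,16,0,0,0.137,0,-141,-182,20,0,0,0.171,0]
}}

```text
time: 2.1
ee_pos: [559.3, -182.0, 279.5]
eef_rot: [-0.001, 0.47, 0.882, -0.001]
wrist_force: [0.9, -0.2, -0.3]
width: 92.9
```

>>> {"fn": "apply_moves", "kwargs": {
  "targets": [-21,-40,16,0,0,0.037,0,-42,-81,32,0,0,0.075,0,-62,-121,48,0,0,0.112,0,-83,-161,64,0,0,0.15,0,-104,-202,80,0,0,0.187,0]
}}

```text
time: 2.6
ee_pos: [448.1, -382.2, 199.1]
eef_rot: [-0.001, 0.551, 0.834, -0.001]
wrist_force: [0.9, -0.4, 0.1]
width: 92.8
```

```bash
python3 - <<'E'
from h import *
st(); legs([(451,-379,110,23.3),(451,-379,80,23.3)])
im=cams.get_image("top")[:,:,::-1];s=cams.get_image("scene")[:,:,::-1]
f=lambda im,x,y,w,h,k:cv2.resize(im[y:y+h,x:x+w],None,fx=k,fy=k,interpolation=cv2.INTER_CUBIC)
cv2.imwrite("pics/c2.png",np.hstack([f(im,360,170,80,100,5),f(s,70,150,80,100,5)]))
E
```

```text
t 2.6 p [ 448.1 -382.2  199.1] yaw 23.09 F [ 0.9 -0.4  0.1] w 92.8
to (451, -379, 110, 23.3) shift [ 1.8  4.2 89.1] rot [-0.003 -0.    -0.004] |d| 89
to (451, -379, 80, 23.3) shift [ 0.  0. 30.] rot [0. 0. 0.] |d| 30
```

View pics/c2.png

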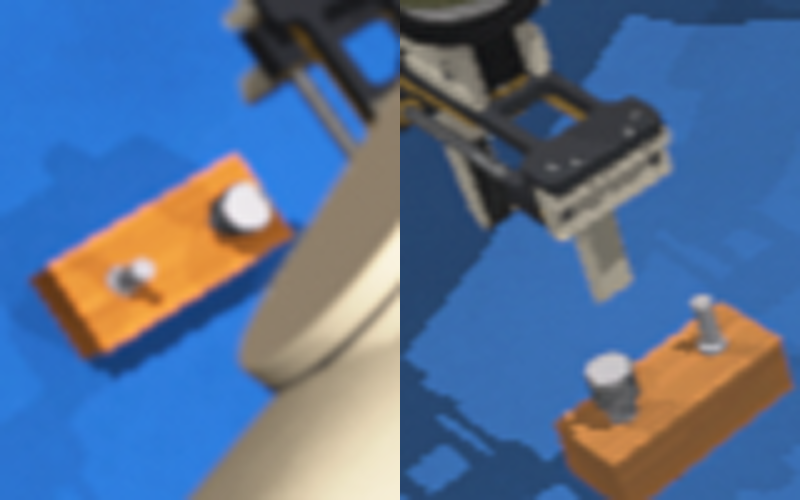

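The fingers straddle the knob, which sits at scene crop (610,370), and the slim pin is clear. I'll descend now.

>>> {"fn": "apply_moves", "kwargs": {
  "targets": [1,2,25,0,0,0,0,2,4,50,0,0,0,0,2,4,75,0,0,0,0,2,4,89,0,0,0,0,2,4,89,0,0,0,0]
}}

```text
time: 3.2
ee_pos: [446.2, -379.1, 105.0]
eef_rot: [-0.006, 0.553, 0.833, -0.001]
wrist_force: [-0.8, 0.3, -0.3]
width: 93.1
```

>>> {"fn": "apply_moves", "kwargs": {
  "targets": [0,0,8,0,0,0,0,0,0,16,0,0,0,0,0,0,24,0,0,0,0,0,0,30,0,0,0,0,0,0,30,0,0,0,0]
}}

```text
time: 3.7
ee_pos: [445.4, -378.5, 73.9]
eef_rot: [-0.006, 0.553, 0.833, -0.001]
wrist_force: [-0.5, 0.1, -0.1]
width: 92.9
```

>>> {"fn": "apply_moves", "kwargs": {
  "targets": [0,0,0,0,0,0,0.4,0,0,0,0,0,0,0.5,0,0,0,0,0,0,0.6,0,0,0,0,0,0,0.65,0,0,0,0,0,0,0.7]
}}

```text
time: 4.2
ee_pos: [445.5, -378.6, 74.2]
eef_rot: [-0.006, 0.553, 0.833, -0.001]
wrist_force: [0.1, -0.7, 0.1]
width: 58.0
```

```bash
python3 - <<'E'
from h import *
st()
im=cams.get_image("top")[:,:,::-1];s=cams.get_image("scene")[:,:,::-1]
f=lambda im,x,y,w,h,k:cv2.resize(im[y:y+h,x:x+w],None,fx=k,fy=k,interpolation=cv2.INTER_CUBIC)
cv2.imwrite("pics/c3.png",np.hstack([f(im,360,170,80,100,5),f(s,70,150,80,100,5)]))
E
```

```text
t 4.2 p [ 445.5 -378.6   74.2] yaw 22.83 F [ 0.1 -0.7  0.1] w 58.0
```

View pics/c3.png

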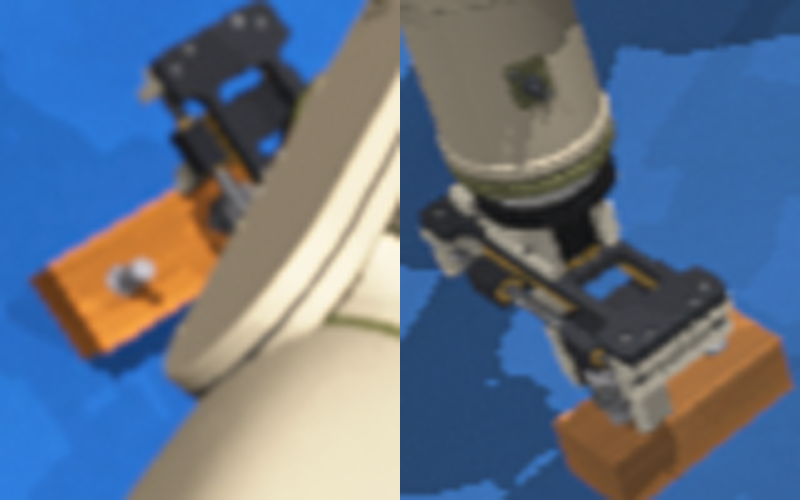

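The pose drifted about 5 mm with a slight tilt. I'll correct it before closing.

```bash
python3 - <<'E'
from h import *
st(); s=arm.observe(); print(s["qpos"].round(3), R.from_quat(np.roll(s["eef_rot"],-1)).as_matrix().round(4).tolist()); legs([(450.8,-379,80,23.3)])
E
```

```text
t 4.3 p [ 445.5 -378.5   74.1] yaw 22.83 F [ 1.  -0.2  0.6] w 49.7
[-0.789  0.244  1.682 -0.005  1.228 -1.186] [[-0.3879, 0.9216, -0.0118], [0.9216, 0.388, 0.0049], [0.0091, -0.009, -0.9999]]
to (450.8, -379, 80, 23.3) shift [-2.4  4.7 -6. ] rot [-0.009 -0.009 -0.008] |d| 8
```

>>> {"fn": "apply_moves", "kwargs": {
  "targets": [-1,2,-2,-0.003,-0.003,-0.003,0.45,-2,4,-4,-0.006,-0.006,-0.006,0.45,-2.4,4.7,-6,-0.009,-0.009,-0.008,0.45,-2.4,4.7,-6,-0.009,-0.009,-0.008,0.45,-2.4,4.7,-6,-0.009,-0.009,-0.008,0.45]
}}

```text
time: 4.8
ee_pos: [450.8, -379.0, 80.1]
eef_rot: [0.0, 0.55, 0.835, 0.0]
wrist_force: [-0.3, -0.1, 0.6]
width: 51.3
```

```bash
python3 - <<'E'
from h import *
st(); legs([(450.8,-379,80,23.3)])
E
```

```text
t 4.8 p [ 450.8 -379.    80.1] yaw 23.29 F [-0.3 -0.1  0.6] w 51.3
to (450.8, -379, 80, 23.3) shift [ 0.  -0.   0.1] rot [ 0.  0. -0.] |d| 0
```

>>> {"fn": "apply_moves", "kwargs": {
  "targets": [0,0,0,0,0,0,0.6,0,0,0,0,0,0,0.7,0,0,0,0,0,0,0.8,0,0,0,0,0,0,0.9,0,0,0,0,0,0,1]
}}

```text
time: 5.3
ee_pos: [451.1, -378.9, 80.2]
eef_rot: [0.0, 0.55, 0.835, 0.0]
wrist_force: [1.2, 1.1, -0.6]
width: 25.7
```

>>> {"fn": "apply_moves", "kwargs": {
  "targets": [0,0,0,0,0,0,1,0,0,0,0,0,0,1,0,0,0,0,0,0,1,0,0,0,0,0,0,1,0,0,0,0,0,0,1]
}}

```text
time: 5.8
ee_pos: [451.1, -378.8, 80.2]
eef_rot: [0.0, 0.55, 0.835, 0.0]
wrist_force: [1.9, 0.4, -0.2]
width: 25.4
```

```bash
python3 - <<'E'
from h import *
st(); print(arm.observe()["torque"].round(2)); legs([(450.8,-379,130,23.3)])
E
```

```text
t 5.8 p [ 451.1 -378.8   80.2] yaw 23.29 F [ 1.9  0.4 -0.2] w 25.4
[ 0.07 -0.25  0.01]
to (450.8, -379, 130, 23.3) shift [ -0.   -0.4 -49.8] rot [ 0.001  0.    -0.   ] |d| 50
```

Gripped: width 25.4 and low side force. I'll lift and carry the pin.

>>> {"fn": "apply_moves", "kwargs": {
  "targets": [0,0,-6,0,0,0,1,0,0,-14,0,0,0,1,0,0,-26,0,0,0,1,0,0,-40,0,0,0,1,0,0,-50,0,0,0,1]
}}

```text
time: 6.3
ee_pos: [451.3, -379.4, 132.4]
eef_rot: [0.001, 0.55, 0.835, -0.0]
wrist_force: [-0.1, -0.1, -0.6]
width: 25.1
```

>>> {"fn": "apply_moves", "kwargs": {
  "targets": [0,0,-25,0,0,0,1,0,0,-55,0,0,0,1,0,0,-85,0,0,0,1,0,0,-110,0,0,0,1,0,0,-125,0,0,0,1]
}}

```text
time: 6.8
ee_pos: [451.5, -380.0, 261.1]
eef_rot: [0.003, 0.55, 0.835, -0.001]
wrist_force: [0.4, 0.6, -1.1]
width: 25.1
```

```bash
python3 - <<'E'
from h import *
st(); legs([(530,-260,255,42),(590,-110,255,61),(645,15,255,80.9)])
E
```

```text
t 6.8 p [ 451.5 -380.   261.1] yaw 23.28 F [ 0.4  0.6 -1.1] w 25.1
to (530, -260, 255, 42) shift [ 79.3 119.5   5.9] rot [ 0.001  0.006 -0.327] |d| 144
to (590, -110, 255, 61) shift [ 71.3 145.    0. ] rot [ 0.     0.    -0.332] |d| 162
to (645, 15, 255, 80.9) shift [ 12.5 136.    0. ] rot [ 0.     0.    -0.347] |d| 137
```

>>> {"fn": "apply_moves", "kwargs": {
  "targets": [12,20,1,0,0.001,-0.05,1,30,46,2,0,0.002,-0.12,1,48,72,4,0,0.004,-0.2,1,64,97,5,0,0.005,-0.265,1,79,120,6,0,0.006,-0.327,1]
}}

```text
time: 7.3
ee_pos: [530.8, -258.8, 254.6]
eef_rot: [-0.0, 0.405, 0.914, 0.001]
wrist_force: [0.8, 0.3, -1.0]
width: 25.2
```

>>> {"fn": "apply_moves", "kwargs": {
  "targets": [14,29,0,0,0,-0.066,1,28,58,0,0,0,-0.133,1,43,87,0,0,0,-0.2,1,57,116,0,0,0,-0.266,1,71,145,0,0,0,-0.332,1]
}}

```text
time: 7.8
ee_pos: [590.6, -107.6, 254.6]
eef_rot: [-0.001, 0.247, 0.969, 0.0]
wrist_force: [-0.7, 0.5, -0.7]
width: 25.5
```

```bash
python3 - <<'E'
from h import *
st(); legs([(651.2,30,250,80.9),(651.2,47.6,222,80.9)])
E
```

```text
t 7.8 p [ 590.6 -107.6  254.6] yaw 61.34 F [-0.7  0.5 -0.7] w 25.5
to (651.2, 30, 250, 80.9) shift [ 12.8 149.8   4.7] rot [ 0.001 -0.001 -0.341] |d| 150
to (651.2, 47.6, 222, 80.9) shift [ 2.8 17.4 28. ] rot [0. 0. 0.] |d| 33
```

>>> {"fn": "apply_moves", "kwargs": {
  "targets": [3,34,1,0,0,-0.08,1,6,68,2,0,0,-0.16,1,9,102,3,0,0,-0.24,1,11,130,4,0,0,-0.3,1,12.8,149.8,4.7,0.001,-0.001,-0.341,1]
}}

```text
time: 8.3
ee_pos: [651.4, 31.8, 249.6]
eef_rot: [-0.001, 0.078, 0.997, -0.0]
wrist_force: [-0.1, -0.8, -1.2]
width: 25.4
```

>>> {"fn": "apply_moves", "kwargs": {
  "targets": [0.5,4,7,0,0,0,1,1.5,9,14,0,0,0,1,2.2,14,21,0,0,0,1,2.8,16,28,0,0,0,1,2.8,16,28,0,0,0,1]
}}

```text
time: 8.8
ee_pos: [650.0, 47.5, 219.7]
eef_rot: [-0.002, 0.078, 0.997, -0.0]
wrist_force: [-0.9, -0.2, -1.5]
width: 25.5
```

```bash
python3 - <<'E'
from h import *
st(); legs([(651.2,47.6,222,80.9)])
im=cams.get_image("top")[:,:,::-1];s=cams.get_image("scene")[:,:,::-1]
f=lambda im,x,y,w,h,k:cv2.resize(im[y:y+h,x:x+w],None,fx=k,fy=k,interpolation=cv2.INTER_CUBIC)
cv2.imwrite("pics/c4.png",np.hstack([f(im,205,120,80,120,5),f(s,245,150,50,75,8)]))
E
```

```text
t 8.8 p [650.   47.5 219.7] yaw 81.01 F [-0.9 -0.2 -1.5] w 25.5
to (651.2, 47.6, 222, 80.9) shift [-1.2  0.3 -2.3] rot [-0.001 -0.004  0.002] |d| 3
```

View pics/c4.png

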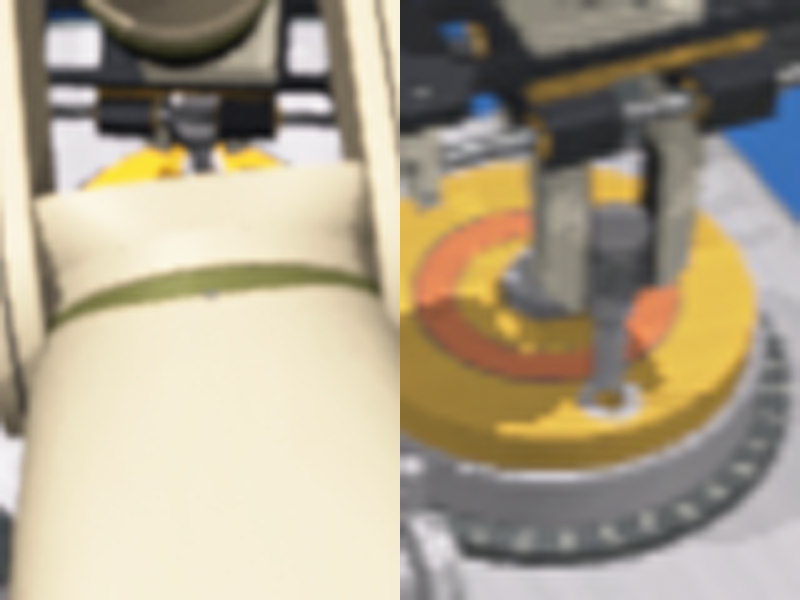

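In the scene view (right), the pin tip is at about (270.6,199), almost over the hole at (271.2,199.9). I'll compare the predicted projection with what the image shows.

```bash
cat >>h.py <<'E'
def proj(n,P):
    c=cams.get_calibration(n);K=np.array(c["K"]);T=np.linalg.inv(np.array(c["world_from_camera"]))
    q=(np.atleast_2d(P)@T[:3,:3].T+T[:3,3])@K.T;return q[:,:2]/q[:,2:]
E
python3 - <<'E'
from h import *
x,y,z=650,47.5,219.7
im=cv2.imread("pics/c4.png")[:,400:]
g=cv2.cvtColor(im,cv2.COLOR_BGR2HSV)
for r in range(280,380,16):
    print(r,"sat",[int(v) for v in g[r,150:270:8,1]])
for dz in(-40,-50,-60,-66,-69):
    u=proj("scene",[[x,y,z+dz],[x+6*.38/.75*0+6*-.55,y-6*.83*0,z+dz]])
    print(dz,u[0].round(2),"crop",((u[0]-[245,150]+.5)*8).round(0))
u=proj("scene",[[650.9,46.6,142],[651.4,48.5,142],[650,47.5,142]]);print(((u-[245,150]+.5)*8).round(0))
c=np.array([x,y,z-69.2]);th=np.linspace(0,6.28,40)
E
python3 - <<'E'
import sys;sys.path.insert(0,'.')
import cv2,numpy as np
from h import *
im=cv2.imread("pics/c4.png")[:,400:]
big=cv2.resize(im[200:475,100:340],None,fx=2.4,fy=2.4)
def dr(P,col):
    u=((proj("scene",P)-[245,150]+.5)*8-[100,200])*2.4
    cv2.polylines(big,[u.astype(np.int32)],False,col,1)
th=np.linspace(0,2*np.pi,40)
C=lambda r,x,y,z:np.c_[x+r*np.cos(th),y+r*np.sin(th),0*th+z]
x,y,z=650,47.5,219.7
dr(C(6,x,y,z-66),(0,0,255));dr(C(4,x,y,z-69),(0,0,255));dr(C(13,x,y,z+5),(0,0,255));dr(C(6,x,y,z-36),(0,0,255));dr([[x,y,z],[x,y,z-69]],(0,0,255))
dr(C(6.6,651.4,48.5,142),(255,0,0))
cv2.imwrite("pics/c5.png",big)
E
```

```text
280 sat [32, 31, 30, 29, 28, 11, 10, 7, 3, 6, 13, 19, 8, 12, 31]
296 sat [18, 28, 30, 28, 23, 6, 6, 6, 6, 12, 36, 121, 151, 151, 148]
312 sat [9, 15, 36, 60, 82, 51, 7, 7, 7, 9, 76, 140, 159, 155, 153]
328 sat [157, 161, 163, 164, 162, 120, 35, 12, 10, 41, 131, 161, 156, 154, 146]
344 sat [157, 160, 150, 151, 154, 116, 24, 9, 4, 37, 117, 160, 145, 132, 142]
360 sat [154, 155, 154, 154, 154, 117, 31, 11, 9, 29, 98, 141, 147, 164, 167]
376 sat [129, 133, 141, 147, 137, 76, 9, 15, 4, 63, 135, 168, 167, 164, 167]
-40 [271.12 189.6 ] crop [213. 321.]
-50 [270.99 192.2 ] crop [212. 342.]
-60 [270.87 194.76] crop [211. 362.]
-66 [270.79 196.29] crop [210. 374.]
-69 [270.76 197.04] crop [210. 380.]
[[208. 400.]
 [214. 399.]
 [209. 398.]]
```

View pics/c5.png

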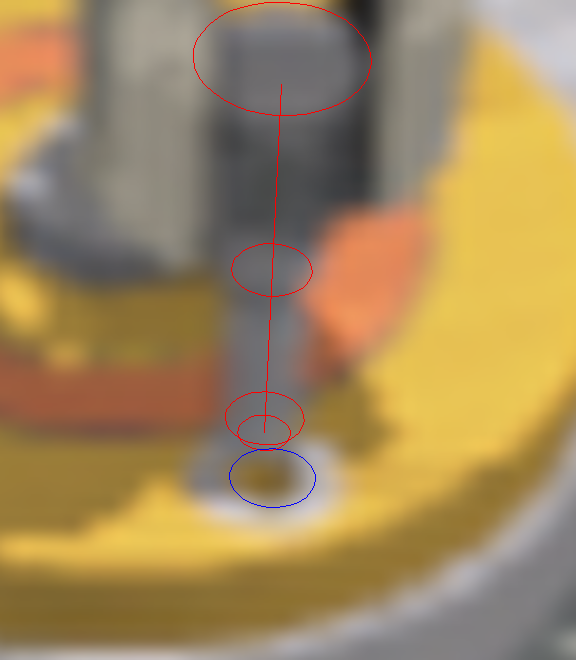

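The red prediction matches the pin in the image to about 0.25 px, and the hole centre works out at about (651.2,48.1) in the arm's frame. I'll align and start down.

```bash
python3 - <<'E'
from h import *
st(); legs([(651.2,48.1,216,80.9),(651.2,48.1,203,80.9)])
E
```

```text
t 8.9 p [650.7  47.4 221.3] yaw 81.02 F [-0.3  0.8 -1.4] w 25.4
to (651.2, 48.1, 216, 80.9) shift [-0.4  0.8  5.3] rot [-0.    -0.002  0.002] |d| 5
to (651.2, 48.1, 203, 80.9) shift [ 0.  0. 13.] rot [0. 0. 0.] |d| 13
```

>>> {"fn": "apply_moves", "kwargs": {
  "targets": [-0.5,0.8,2,0,-0.001,0.001,1,-0.5,0.8,5,0,-0.002,0.002,1,-0.5,0.8,5,0,-0.002,0.002,1,-0.5,0.8,5,0,-0.002,0.002,1,-0.5,0.8,5,0,-0.002,0.002,1]
}}

```text
time: 9.4
ee_pos: [651.4, 48.1, 216.5]
eef_rot: [0.0, 0.079, 0.997, -0.0]
wrist_force: [-0.1, 1.1, -0.9]
width: 25.7
```

>>> {"fn": "apply_moves", "kwargs": {
  "targets": [0,0,2,0,0,0,1,0,0,4,0,0,0,1,0,0,6,0,0,0,1,0,0,8,0,0,0,1,0,0,8,0,0,0,1]
}}

```text
time: 9.9
ee_pos: [651.2, 48.1, 207.9]
eef_rot: [-0.0, 0.079, 0.997, -0.0]
wrist_force: [-0.2, 0.0, -1.4]
width: 25.7
```

```bash
python3 - <<'E'
from h import *
st(); legs([(651.2,48.1,203,80.9)])
E
```

```text
t 9.9 p [651.2  48.1 207.9] yaw 80.91 F [-0.2  0.  -1.4] w 25.7
to (651.2, 48.1, 203, 80.9) shift [-0.   0.   4.9] rot [-0.001 -0.     0.   ] |d| 5
```

The tip should now be about 3 mm below the hole mouth, with no contact force. I'll continue.

>>> {"fn": "apply_moves", "kwargs": {
  "targets": [0,0,1.5,0,0,0,1,0,0,3,0,0,0,1,0,0,4.5,0,0,0,1,0,0,6,0,0,0,1,0,0,6,0,0,0,1]
}}

```text
time: 10.4
ee_pos: [651.1, 48.0, 201.6]
eef_rot: [-0.0, 0.079, 0.997, -0.0]
wrist_force: [0.8, 0.1, -1.6]
width: 25.6
```

```bash
python3 - <<'E'
from h import *
st(); print(arm.observe()["torque"].round(2))
E
```

```text
t 10.4 p [651.1  48.  201.6] yaw 80.91 F [ 0.8  0.1 -1.6] w 25.6
[-0.1  -0.16  0.03]
```

The pin is in the container hole without contact. Next I'll find the turntable gently.

>>> {"fn": "apply_moves", "kwargs": {
  "targets": [0,0,1.5,0,0,0,1,0,0,3,0,0,0,1,0,0,4.5,0,0,0,1,0,0,6,0,0,0,1,0,0,7,0,0,0,1]
}}

```text
time: 10.9
ee_pos: [651.1, 48.0, 194.4]
eef_rot: [-0.0, 0.079, 0.997, -0.0]
wrist_force: [0.0, -1.1, -0.8]
width: 25.0
```

>>> {"fn": "apply_moves", "kwargs": {
  "targets": [0,0,0.5,0,0,0,1,0,0,1,0,0,0,1,0,0,1.3,0,0,0,1,0,0,1.3,0,0,0,1,0,0,1.3,0,0,0,1]
}}

```text
time: 11.4
ee_pos: [651.1, 48.0, 193.2]
eef_rot: [-0.0, 0.079, 0.997, -0.0]
wrist_force: [0.2, -0.0, -2.2]
width: 25.6
```

>>> {"fn": "apply_moves", "kwargs": {
  "targets": [0,0,0.3,0,0,0,1,0,0,0.6,0,0,0,1,0,0,0.9,0,0,0,1,0,0,0.9,0,0,0,1,0,0,0.9,0,0,0,1]
}}

```text
time: 11.9
ee_pos: [651.4, 48.0, 193.0]
eef_rot: [0.0, 0.079, 0.997, -0.0]
wrist_force: [-2.2, -0.6, 5.3]
width: 25.2
```

Contact with the turntable is at TCP z≈193.0, at about 6 N. Tool +x points inward and tool −y is clockwise tangential, so I'll turn 5° and look at the forces.

>>> {"fn": "apply_moves", "kwargs": {
  "targets": [0,-1.1,0.4,0,0,0.0175,1,0,-2.2,0.4,0,0,0.035,1,0.1,-3.4,0.4,0,0,0.052,1,0.2,-4.5,0.4,0,0,0.07,1,0.2,-5.6,0.4,0,0,0.087,1]
}}

```text
time: 12.4
ee_pos: [650.8, 43.7, 193.1]
eef_rot: [0.001, 0.123, 0.992, 0.001]
wrist_force: [0.3, 6.2, 4.1]
width: 25.7
```

```bash
cat >>h.py <<'E'
def ang(ax=(587.9,57.9)):
    s=arm.observe();d=s["ee_pos"][:2]-ax;f=s["wrist_force"];e=d/np.linalg.norm(d);t=np.array([-e[1],e[0]])
    print("ang",np.degrees(np.arctan2(d[1],d[0])).round(2),"r",np.linalg.norm(d).round(2),"z",s["ee_pos"][2].round(2),"Fr",(f[:2]@e).round(1),"Ft",(f[:2]@t).round(1),"Fz",f[2].round(1))
E
python3 -c "
from h import *
st();ang()"
```

```text
t 12.4 p [650.8  43.7 193.1] yaw 75.88 F [0.3 6.2 4.1] w 25.7
ang -12.75 r 64.47 z 193.05 Fr -1.1 Ft 6.1 Fz 4.1
```

>>> {"fn": "apply_moves", "kwargs": {
  "targets": [0,-1.7,0.5,0,0,0.015,1,0,-2.8,0.5,0,0,0.03,1,0.1,-3.9,0.5,0,0,0.047,1,0.2,-5,0.5,0,0,0.062,1,0.3,-6.2,0.5,0,0,0.08,1]
}}

```text
time: 12.9
ee_pos: [649.5, 39.0, 193.1]
eef_rot: [0.001, 0.163, 0.987, 0.002]
wrist_force: [1.2, 5.0, 3.6]
width: 25.3
```

>>> {"fn": "apply_moves", "kwargs": {
  "targets": [0,-1.7,0.5,0,0,0.0175,1,0,-2.8,0.5,0,0,0.035,1,0.1,-3.9,0.5,0,0,0.052,1,0.2,-5,0.5,0,0,0.07,1,0.3,-6.2,0.5,0,0,0.087,1]
}}

```text
time: 13.4
ee_pos: [647.8, 34.4, 193.1]
eef_rot: [0.002, 0.206, 0.979, 0.003]
wrist_force: [1.7, 5.4, 4.6]
width: 25.5
```

```bash
python3 -c "
from h import *
st();ang()"
```

```text
t 13.4 p [647.8  34.4 193.1] yaw 66.22 F [1.7 5.4 4.6] w 25.5
ang -21.45 r 64.34 z 193.05 Fr -0.4 Ft 5.6 Fz 4.6
```

>>> {"fn": "apply_moves", "kwargs": {
  "targets": [0,-2,0.5,0,0,0.013,1,0,-3.2,0.5,0,0,0.026,1,0.1,-4.4,0.5,0,0,0.04,1,0.2,-5.6,0.5,0,0,0.053,1,0.3,-6.6,0.5,0,0,0.067,1]
}}

```text
time: 13.9
ee_pos: [645.5, 29.6, 193.0]
eef_rot: [0.003, 0.239, 0.971, 0.004]
wrist_force: [1.7, 4.8, 3.8]
width: 25.4
```

>>> {"fn": "apply_moves", "kwargs": {
  "targets": [0,-1.7,0.5,0,0,0.015,1,0,-2.4,0.5,0,0,0.03,1,0.1,-3.2,0.5,0,0,0.042,1,0.1,-4,0.5,0,0,0.055,1,0.2,-4.8,0.5,0,0,0.067,1]
}}

```text
time: 14.4
ee_pos: [643.8, 26.5, 193.0]
eef_rot: [0.003, 0.272, 0.962, 0.005]
wrist_force: [2.6, 5.7, 4.1]
width: 25.4
```

```bash
python3 -c "
from h import *
st();ang();p=arm.observe()['ee_pos'];a=np.degrees(np.arctan2(p[1]-57.9,p[0]-587.9));legs([(*p.round(1),a+90)])"
```

```text
t 14.4 p [643.8  26.5 193. ] yaw 58.47 F [2.6 5.7 4.1] w 25.4
ang -29.35 r 64.1 z 193.03 Fr -0.5 Ft 6.2 Fz 4.1
to (np.float64(643.8), np.float64(26.5), np.float64(193.0), np.float64(60.6474279856447)) shift [-0.  0.  0.] rot [ 0.012  0.003 -0.038] |d| 0
```

>>> {"fn": "apply_moves", "kwargs": {
  "targets": [0,-1.5,0.5,0.002,0,0,1,0,-2.1,0.5,0.004,0,0.008,1,0,-2.7,0.5,0.006,0,0.016,1,0.1,-3.3,0.5,0.006,0,0.024,1,0.1,-3.9,0.5,0.006,0,0.03,1]
}}

```text
time: 14.9
ee_pos: [642.4, 24.4, 193.0]
eef_rot: [0.003, 0.286, 0.958, 0.004]
wrist_force: [1.7, 6.0, 3.4]
width: 25.5
```

>>> {"fn": "apply_moves", "kwargs": {
  "targets": [0,-1.5,0.5,0.002,0,0,1,0,-2.1,0.5,0.004,0,0.008,1,0,-2.7,0.5,0.006,0,0.016,1,0.1,-3.3,0.5,0.006,0,0.024,1,0.1,-3.9,0.5,0.006,0,0.03,1]
}}

```text
time: 15.4
ee_pos: [641.0, 22.3, 193.0]
eef_rot: [0.003, 0.301, 0.954, 0.002]
wrist_force: [2.5, 5.4, 3.9]
width: 25.6
```

>>> {"fn": "apply_moves", "kwargs": {
  "targets": [0,-1.7,0.5,0.001,0,0.008,1,0,-2.4,0.5,0.003,0,0.016,1,0,-3.2,0.5,0.004,0,0.026,1,0.1,-4,0.5,0.004,0,0.036,1,0.1,-4.7,0.5,0.004,0,0.046,1]
}}

```text
time: 15.9
ee_pos: [638.9, 19.6, 193.0]
eef_rot: [0.003, 0.323, 0.946, 0.001]
wrist_force: [3.0, 5.0, 3.0]
width: 25.6
```

>>> {"fn": "apply_moves", "kwargs": {
  "targets": [0,-1.7,0.5,0.001,0,0.008,1,0,-2.4,0.5,0.003,0,0.016,1,0,-3.2,0.5,0.004,0,0.026,1,0.1,-4,0.5,0.004,0,0.036,1,0.1,-4.7,0.5,0.004,0,0.046,1]
}}

```text
time: 16.4
ee_pos: [636.1, 16.3, 192.2]
eef_rot: [0.002, 0.345, 0.939, -0.0]
wrist_force: [2.1, 3.4, 1.0]
width: 25.4
```

```bash
cat >>h.py <<'E'
def rep():
    st();ang();p=arm.observe()['ee_pos'];a=np.degrees(np.arctan2(p[1]-57.9,p[0]-587.9));legs([(*p.round(1),round(a+90,1))])
E
python3 -c "
from h import *
rep()"
```

```text
t 16.4 p [636.1  16.3 192.2] yaw 49.64 F [2.1 3.4 1. ] w 25.4
ang -40.81 r 63.69 z 192.22 Fr -0.6 Ft 3.9 Fz 1.0
to (np.float64(636.1), np.float64(16.3), np.float64(192.2), np.float64(49.2)) shift [0. 0. 0.] rot [0.001 0.004 0.008] |d| 0
```

It dropped: z fell to 192.2 and the force eased. I'll stop turning and lower gently.

>>> {"fn": "apply_moves", "kwargs": {
  "targets": [0,0,0.5,0,0,0,1,0,0,0.8,0,0,0,1,0,0,1.1,0,0,0,1,0,0,1.3,0,0,0,1,0,0,1.5,0,0,0,1]
}}

```text
time: 16.9
ee_pos: [636.0, 16.2, 190.6]
eef_rot: [0.002, 0.345, 0.939, -0.0]
wrist_force: [1.6, 2.8, 0.3]
width: 25.3
```

```bash
python3 -c "
from h import *
rep()"
```

```text
t 16.9 p [636.   16.2 190.6] yaw 49.64 F [1.6 2.8 0.3] w 25.3
ang -40.88 r 63.66 z 190.59 Fr -0.6 Ft 3.1 Fz 0.3
to (np.float64(636.0), np.float64(16.2), np.float64(190.6), np.float64(49.1)) shift [-0.  -0.1 -0. ] rot [0.001 0.004 0.009] |d| 0
```

Still descending freely. I'll go deeper.

>>> {"fn": "apply_moves", "kwargs": {
  "targets": [0,0,0.5,0,0,0,1,0,0,1,0,0,0,1,0,0,1.5,0,0,0,1,0,0,2,0,0,0,1,0,0,2,0,0,0,1]
}}

```text
time: 17.4
ee_pos: [635.8, 16.1, 188.3]
eef_rot: [0.002, 0.345, 0.939, -0.001]
wrist_force: [0.9, 1.5, 0.4]
width: 25.8
```

```bash
python3 -c "
from h import *
rep()"
```

```text
t 17.4 p [635.8  16.1 188.3] yaw 49.63 F [0.9 1.5 0.4] w 25.8
ang -41.12 r 63.64 z 188.34 Fr -0.3 Ft 1.7 Fz 0.4
to (np.float64(635.8), np.float64(16.1), np.float64(188.3), np.float64(48.9)) shift [0.1 0.  0. ] rot [0.    0.004 0.013] |d| 0
```

>>> {"fn": "apply_moves", "kwargs": {
  "targets": [0,0,1,0,0,0,1,0,0,2,0,0,0,1,0,0,3,0,0,0,1,0,0,4,0,0,0,1,0,0,4,0,0,0,1]
}}

```text
time: 17.9
ee_pos: [635.7, 16.0, 184.0]
eef_rot: [0.002, 0.345, 0.939, -0.001]
wrist_force: [1.5, 1.0, -0.1]
width: 25.2
```

```bash
python3 -c "
from h import *
rep()"
```

```text
t 17.9 p [635.7  16.  184. ] yaw 49.63 F [ 1.5  1.  -0.1] w 25.2
ang -41.19 r 63.58 z 184.02 Fr 0.5 Ft 1.8 Fz -0.1
to (np.float64(635.7), np.float64(16.0), np.float64(184.0), np.float64(48.8)) shift [ 0.  -0.1  0. ] rot [-0.     0.004  0.015] |d| 0
```

>>> {"fn": "apply_moves", "kwargs": {
  "targets": [0,0,1,0,0,0,1,0,0,2,0,0,0,1,0,0,3,0,0,0,1,0,0,4,0,0,0,1,0,0,5,0,0,0,1]
}}

```text
time: 18.4
ee_pos: [635.8, 16.0, 179.0]
eef_rot: [0.002, 0.345, 0.939, -0.001]
wrist_force: [-0.5, 2.2, 1.6]
width: 25.3
```

>>> {"fn": "apply_moves", "kwargs": {
  "targets": [0,0,0.5,0,0,0,1,0,0,1,0,0,0,1,0,0,1.5,0,0,0,1,0,0,2,0,0,0,1,0,0,2,0,0,0,1]
}}

```text
time: 18.9
ee_pos: [635.8, 16.0, 177.1]
eef_rot: [0.002, 0.345, 0.939, -0.001]
wrist_force: [-0.1, 2.1, 2.1]
width: 25.5
```

```bash
python3 -c "
from h import *
rep()"
```

```text
t 18.9 p [635.8  16.  177.1] yaw 49.63 F [-0.1  2.1  2.1] w 25.5
ang -41.18 r 63.67 z 177.12 Fr -1.4 Ft 1.5 Fz 2.1
to (np.float64(635.8), np.float64(16.0), np.float64(177.1), np.float64(48.8)) shift [0. 0. 0.] rot [-0.     0.004  0.015] |d| 0
```

Almost home, with contact beginning. One light press should confirm it is seated.

>>> {"fn": "apply_moves", "kwargs": {
  "targets": [0,0,0.4,0,0,0,1,0,0,0.7,0,0,0,1,0,0,1,0,0,0,1,0,0,1,0,0,0,1,0,0,1,0,0,0,1]
}}

```text
time: 19.4
ee_pos: [635.9, 15.9, 177.1]
eef_rot: [0.002, 0.345, 0.939, -0.001]
wrist_force: [-2.9, 1.2, 5.9]
width: 25.6
```

```bash
python3 -c "
from h import *
rep()"
```

```text
t 19.4 p [635.9  15.9 177.1] yaw 49.64 F [-2.9  1.2  5.9] w 25.6
ang -41.16 r 63.75 z 177.05 Fr -2.9 Ft -1.0 Fz 5.9
to (np.float64(635.9), np.float64(15.9), np.float64(177.1), np.float64(48.8)) shift [-0. -0. -0.] rot [0.    0.004 0.015] |d| 0
```

Seated: 16.0 mm below the riding height, and the force rises without motion. I'll release and retreat.

>>> {"fn": "apply_moves", "kwargs": {
  "targets": [0,0,0,0,0,0,0.8,0,0,0,0,0,0,0.6,0,0,0,0,0,0,0.5,0,0,0,0,0,0,0.5,0,0,0,0,0,0,0.5]
}}

```text
time: 19.9
ee_pos: [635.7, 15.8, 176.7]
eef_rot: [0.002, 0.345, 0.939, -0.001]
wrist_force: [0.5, 1.0, 0.8]
width: 46.2
```

>>> {"fn": "apply_moves", "kwargs": {
  "targets": [0,0,-3,0,0,0,0.5,0,0,-10,0,0,0,0.5,0,0,-22,0,0,0,0.5,0,0,-36,0,0,0,0.5,0,0,-50,0,0,0,0.5]
}}

```text
time: 20.4
ee_pos: [636.0, 16.0, 228.8]
eef_rot: [0.003, 0.345, 0.939, -0.001]
wrist_force: [0.7, 1.0, 0.0]
width: 46.3
```

>>> {"fn": "apply_moves", "kwargs": {
  "targets": [0,0,-30,0,0,0,0.5,0,0,-60,0,0,0,0.5,-15,-30,-80,0,0,0,0.5,-30,-60,-100,0,0,0,0.5,-45,-90,-110,0,0,0,0.5]
}}

```text
time: 20.9
ee_pos: [611.9, -82.3, 343.3]
eef_rot: [0.005, 0.345, 0.939, -0.0]
wrist_force: [0.7, -0.1, 0.0]
width: 46.6
```

>>> {"fn": "apply_moves", "kwargs": {
  "targets": [-10,-45,0,0,0,0,0.5,-20,-90,0,0,0,0,0.5,-30,-135,0,0,0,0,0.5,-40,-175,0,0,0,0,0.5,-40,-175,0,0,0,0,0.5]
}}

```text
time: 21.4
ee_pos: [527.0, -246.0, 344.8]
eef_rot: [0.006, 0.347, 0.938, -0.001]
wrist_force: [0.4, 0.6, -0.4]
width: 46.7
```

```bash
python3 - <<'E'
from h import *
st()
im=cams.get_image("top")[:,:,::-1];s=cams.get_image("scene")[:,:,::-1]
cv2.imwrite("pics/top9.png",im);cv2.imwrite("pics/scene9.png",s)
f=lambda im,x,y,w,h,k:cv2.resize(im[y:y+h,x:x+w],None,fx=k,fy=k,interpolation=cv2.INTER_CUBIC)
cv2.imwrite("pics/c6.png",np.vstack([np.hstack([f(im,205,140,80,60,5),f(s,225,160,80,60,5)]),np.hstack([cv2.resize(im,(400,300)),cv2.resize(s,(400,300))])]))
E
```

```text
t 21.4 p [ 527.  -246.   344.8] yaw 49.38 F [ 0.4  0.6 -0.4] w 46.7
```

View pics/c6.png

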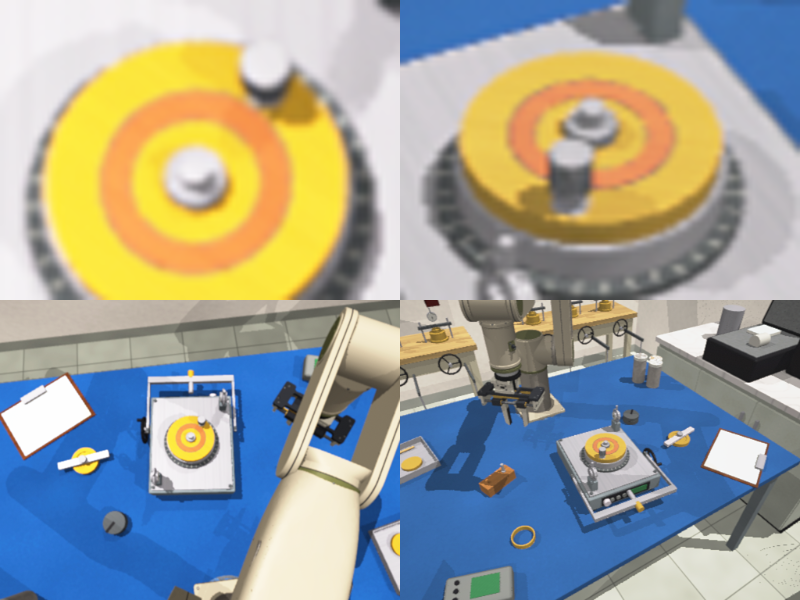

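The pin stands upright in the container, with the knob top at top view (258,152.6) and scene view (259,190.2). The arm is clear and the slim pin is still in the rack. I'll do one height check, then hand in.

```bash
python3 - <<'E'
from h import *
p,e=tri([258,152.6],[259,190.2]);print(p.round(1),e.round(1))
if p[2]<189: print(arm.sign_off())
E
```

```text
[634.9  14.7 180.2] 2.1
the job is handed in; nothing more can be done
None
```

The drive pin is fully home in the container and turntable. I released it, moved the arm clear and handed the job in at about 21.5 s of the 64 s allowed.

- **Search:** I took the pin from the rack, put it in the container hole and rested it lightly on the turntable. Net downward force while turning was about 4–6 N and side force about 6 N. I turned the container about 32° clockwise until the pin dropped.
- **Seating:** The pin then went down with almost no resistance to 16.0 mm below its riding height. A final press showed about 6 N without further movement, so the shoulder is on the face.
- **Last checks:** The final pictures show the pin upright in the container and the slim pin still in the rack. The other loose things look unmoved.
- **Disagreements:** Triangulation put the knob top at z ≈ 180 mm against 182 mm expected, with a 2 mm gap between the two camera rays. That is within the calibration error. On the first descent to the rack the tool drifted about 5–6 mm, which I corrected before gripping. No check failed.

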